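# Find the crossed thumbscrew on the buckle jig

### The job

The two thumbscrews of the buckle jig have only been started by hand, and one of them, nobody knows which, has gone in cross-threaded. Turn gently: run the screw with the clean thread clockwise until it is fully home, but the moment a screw resists early, stop without forcing it; the crossed one is to be left turned back anticlockwise, right out against its stop. Leave the other things on the bench where they are and let go of both screws at the end.

Things in the scene. Friction and masses are not known exactly. Their poses are not given: they have to be found in the camera images.
- screw_a_grip (a point): centre of the flat upright key (40 long x 9 thick x 34 high, plain steel) of the thumbscrew on the left end of the jig (the jig's +y end). The point lies on the screw's vertical axis, 30 above the underside of the screw's 26 diameter collar; the key reaches 13 above and 17 below it, and turns with the screw. x runs along the 40 length of the key, y across its 9 thickness (the way to pinch it from above), z up
- screw_b_grip (a point): centre of the flat upright key (40 long x 9 thick x 34 high, plain steel) of the thumbscrew on the right end of the jig (the jig's -y end). The point lies on the screw's vertical axis, 30 above the underside of the screw's 26 diameter collar; the key reaches 13 above and 17 below it, and turns with the screw. x runs along the 40 length of the key, y across its 9 thickness (the way to pinch it from above), z up
- screw_a (a joint): turn of the left (a) thumbscrew, rad, growing clockwise from above: 0 = backed right out to its stop (collar 4.8 above the plate), 3.2 = fully home at its stop (collar on the plate). Starts partly in, 0.7 to 1.1. Goes down 1.5 mm per rad. A clean thread takes about 0.03 N m all the way home; a crossed one never gets home
- screw_b (a joint): turn of the right (b) thumbscrew, rad, growing clockwise from above: 0 = backed right out to its stop (collar 4.8 above the plate), 3.2 = fully home at its stop (collar on the plate). Starts partly in, 0.7 to 1.1. Goes down 1.5 mm per rad. A clean thread takes about 0.03 N m all the way home; a crossed one never gets home
- insert_a: flush brass threaded insert, 33 diameter, in the plate around the left screw; origin on its axis at the bench top; fixed. It carries the thread load. A crossed thread turns easily backwards, and forwards up to about 1.7 rad; then the torque grows 0.5 N m per rad while the key still follows the hand, so only torque tells; above about 0.35 N m (18 N on the insert) the thread is spoilt
- insert_b: flush brass threaded insert, 33 diameter, in the plate around the right screw; origin on its axis at the bench top; fixed. It carries the thread load. A crossed thread turns easily backwards, and forwards up to about 1.7 rad; then the torque grows 0.5 N m per rad while the key still follows the hand, so only torque tells; above about 0.35 N m (18 N on the insert) the thread is spoilt
- jig: buckle jig fixed to the bench: wooden block under an aluminium cover plate 74 x 184, top of the plate 56 above the bench, on a dark steel foot 100 x 210; a brass buckle lies on the middle of the plate (6 high). Origin at the centre of the underside, y along its length, z up; the screw axes stand at y = +55 (a) and y = -55 (b). It does not move
- screwdriver: bystander: screwdriver 170 long lying on the bench beyond the jig, origin under its middle
- spool: bystander: wooden thread spool, 44 diameter, 50 high, upright, origin at the centre of its underside
- buckle: bystander: loose brass buckle frame 48 x 58 x 8 lying flat on the bench on the robot's side of the jig, origin at its centre on the bench
- tin: bystander: small closed green tin, 60 diameter, 60 high, origin at the centre of its underside
Things that resemble listed ones, but are neither listed nor needed, are in the scene too. There is more than one size of the jig; the one meant has the size given above.

How it is judged:
By the outcome, as a careful person would: the job done as asked, in the order asked, and still so for the second after the job is handed in, with the robot touching nothing.
It also fails if it takes over 72 s, if anything falls off the work surface, if the arm or the gripper's body presses on something with over 40 N, if the wrist force passes 120 N, or if a joint passes its speed limit or range.

### The arm

A 7-joint arm with a two-finger parallel gripper is mounted at the origin on the work surface. World frame = base frame: x ahead of the robot, y to its left, z up, the work surface at z = 0. Lengths are in m, angles in rad, forces in N, time in s.
With the tool pointing down it reaches from about 0.425 to 0.925 m from the base axis. Payload 6.8 kg.
Tool frame: the origin (TCP) lies midway between the tips of the shut fingers; the grasp point (between the pads) lies 19 mm behind it (grip_point_offset is the z of the grasp point in the tool frame, in m); z points along the fingers, y is the line along which they close (so a half turn about z gives the same grasp; the last joint's range is limited). The gripper opens to 85 mm and grips with 20 to 120 N. Pads are 22 mm wide; open, the fingers measure 114 mm over their backs; the gripper's body (76 mm by 85 mm) begins 54 mm behind the grasp point. The pads swing forward as they close: fully open they stand 13 mm farther back than shut.
Start: joints at [1.149, 0.477, 0.022, 1.555, -0.011, 1.109, -0.083], TCP at [0.208, -0.642, 0.231] pointing down, gripper open.
Joint ranges: [-2.96, 2.96], [-0.34, 2.1], [-1.41, 1.46], [0.24, 2.44], [-1.37, 4.51], [0.17, 1.92], [-2.96, 2.96]. Speed limits (rad/s): [2.39, 2.39, 3.14, 3.14, 3.14, 3.14, 3.14].

### API

Orientations are given as a rotation vector (axis times angle).
In Python, from bench import get_obs, grab_frame, calibration, hand_in, grip_point_offset gives the robot as it stands.
- The arm moves only by the shell command python3 -m pendant 'ROWS' [OPENING] [FORCE]. ROWS is a JSON object of lists of equal length, an entry for each row: "translation": the shift along the world's x, y, z in units of 25 mm (1.0 is 25 mm), a list of three; "delta_rot": the turn, a rotation vector about the world's x, y, z in units of 5 degrees (1.0 is 5 degrees), a list of three. In form: {"translation": [[dx, dy, dz], ...], "delta_rot": [[rx, ry, rz], ...]}. A call has 1 to 12 rows; each row is the pose to reach, as a shift and turn from the pose commanded when the call began; what a row does not reach only later rows make up. A row lasts 1/8 s, in which the tool goes at most 62.5 mm and 10.7 degrees, less where a joint would pass 70% of its speed; a pose out of reach is approached as far as the arm can. A call with a gripper value outside its range is refused whole. OPENING is the opening, from 0 (shut) to 1 (fully open), set as the call begins (- or left out, the last holds). The fingers move at their own pace and stop on an object; FORCE is the grip in N (left out, the last holds). Time passes only in rows, so rows that repeat a pose let the fingers close. It gives the time, the measured TCP pose, the force, the opening and the grip force at its end, in the units of the state.
- get_obs(): the state, without advancing time (a new reading comes with each control period).
- grab_frame(name): name is "side" or "top" or "wrist"; returns (picture, depth): 400x640x3 uint8, red, green, blue; 400x640 float32, m along the optical axis (not along the pixel's ray), 0 where there is no reading.
- calibration(name): a dict with "K" (3x3 intrinsics, pixels), "rvec" (rotation vector, rad) and "tvec" (3), from world to camera coordinates, as OpenCV has them. Camera axes: x right, y down, z forward; pixel columns grow to the right and rows downward; lengths in m; the calibration is good to about 2 mm. A picture is of the moment at which its call begins: read the wrist's pose just before it. calibration takes no time and is no camera call; for the wrist camera it gives the pose at the moment of the call.
- hand_in(): hands the job in; it is judged then, once.
The state is a dict: "clock": time; "joints": joint angles; "qvel": joint speeds; "tau": joint torques, N m; "tcp_pos": TCP position; "orientation": TCP orientation; "contact_force": force on the tool from outside, world axes, zero at the start; "moment": the same for the moment, N m; "grip_width": finger opening in m; "gripper_force": force on a finger pad.
Only numpy, scipy, OpenCV 4.12 (cv2) and the standard library are available. Lean on these libraries where they do the work, as an engineer would, in place of code of your own. Each camera call takes 0.05 s, during which the arm holds its last target. There are 200 camera calls.

## Working session

There is one attempt and no reset: what is moved stays moved. The work goes in short steps, Python scripts to look and compute and a shell command to move; the robot and the scene stay as the last step left them, time stands still between calls to the robot, and variables do not carry over. Pictures are saved under pics/ and viewed, at most 10 in all, crops included, and the job is handed in when it is done.

```bash
ls; mkdir -p pics; python3 - <<'E'
from bench import *
import cv2,numpy as np
np.set_printoptions(precision=4,suppress=True)
o=get_obs()
for k in o: print(k,np.round(o[k],4))
print(grip_point_offset)
for n in ["top","side"]:
    p,d=grab_frame(n); cv2.imwrite(f"pics/{n}0.png",p[:,:,::-1]); np.savez(f"{n}0.npz",p=p,d=d); print(n,calibration(n))
E
```

```text
pics
clock 0.0
joints [ 1.1489  0.4778  0.0223  1.5565 -0.0115  1.1093 -0.0831]
qvel [ 0.0018 -0.     -0.0018 -0.0007 -0.     -0.0009 -0.0011]
tau [  0.0001 -59.6452   1.6078 -28.1195   0.0124   0.0094   0.    ]
tcp_pos [ 0.2081 -0.6415  0.2303]
orientation [-3.1012 -0.4906  0.0007]
contact_force [-0.5035 -0.0569 -0.1202]
moment [-0.0287  0.0181 -0.0364]
gripper_force 0.0
grip_width 0.0854
-0.0187
top {'K': array([[388.2791,   0.    , 317.8817],
       [  0.    , 388.2791, 192.4999],
       [  0.    ,   0.    ,   1.    ]]), 'rvec': array([ 2.1536, -2.164 ,  0.0687]), 'tvec': array([0.0403, 0.5438, 0.9038])}
side {'K': array([[409.2559,   0.    , 321.1099],
       [  0.    , 409.2559, 200.2155],
       [  0.    ,   0.    ,   1.    ]]), 'rvec': array([ 0.7424, -2.5594,  1.1336]), 'tvec': array([0.4534, 0.2104, 0.7413])}
```

View pics/top0.png

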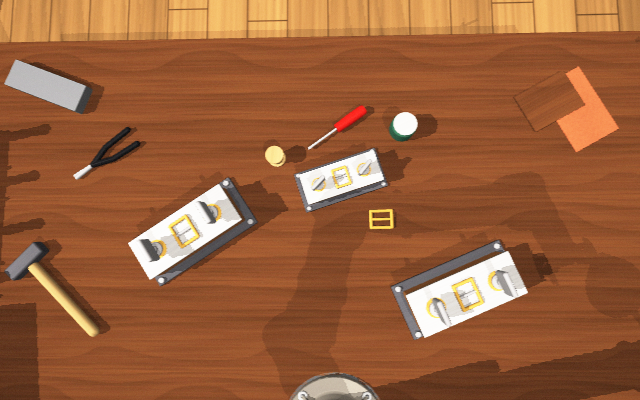

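View pics/side0.png

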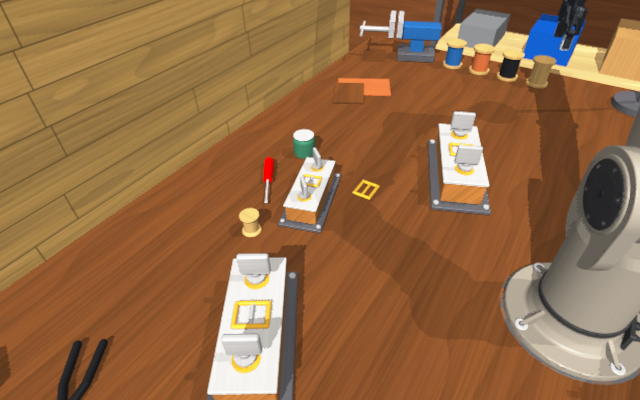

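The top view shows three jigs: left at px (190,232), middle at (340,180) and right at (460,290). The middle one looks like the right size, and it has the screwdriver beyond it and the buckle on its robot side. I'll measure all three.

```bash
cat > h.py <<'E'
import cv2,numpy as np
from bench import *
np.set_printoptions(precision=4,suppress=True)
def cast(c,uv,z):
    R=cv2.Rodrigues(np.array(c["rvec"],float))[0]; t=np.array(c["tvec"],float).ravel()
    uv=np.atleast_2d(uv).astype(float); o=-R.T@t
    d=(np.linalg.inv(c["K"])@np.c_[uv,np.ones(len(uv))].T).T@R
    return o+d*((z-o[2])/d[:,2])[:,None]
def pts(c,d):  # depth -> world
    R=cv2.Rodrigues(np.array(c["rvec"],float))[0]; t=np.array(c["tvec"],float).ravel()
    v,u=np.indices(d.shape); K=c["K"]
    P=np.stack([(u-K[0,2])/K[0,0]*d,(v-K[1,2])/K[1,1]*d,d],-1)
    return (P-t)@R
E
python3 - <<'E'
from h import *
f=np.load("top0.npz"); p=f["p"]; d=f["d"]; c=calibration("top")
W=pts(c,d); ok=(abs(W[...,2]-.056)<.006)&(d>0)
print("bench z",np.median(W[150:250,420:500,2]))
hsv=cv2.cvtColor(p,cv2.COLOR_RGB2HSV)
m=(d>0)&(W[...,2]>.045)&(W[...,2]<.15)
n,l,s,ce=cv2.connectedComponentsWithStats(m.astype(np.uint8))
for i in range(1,n):
    if s[i,4]<300: continue
    mm=l==i
    w=W[mm]; pl=w[abs(w[:,2]-np.median(w[:,2]))<.008]
    r=cv2.minAreaRect((pl[:,:2]*1000).astype(np.float32))
    print(ce[i],s[i,4],"medz",np.median(w[:,2]),r)
v=p[110:230,260:420]; cv2.imwrite("pics/crop.png",cv2.resize(v[:,:,::-1],None,fx=5,fy=5,interpolation=cv2.INTER_CUBIC))
E
```

```text
bench z 0.0009444081721828039
[403.7344 124.4062] 512 medz 0.06059394630001563 ((700.6005249023438, -165.26132202148438), (52.916465759277344, 55.337120056152344), 44.951927185058594)
[340.4244 176.96  ] 2500 medz 0.057260829499669964 ((577.5327758789062, -15.920303344726562), (74.43731689453125, 183.69598388671875), 17.93935203552246)
[184.4454 231.1641] 4791 medz 0.07637305970274808 ((453.74090576171875, 341.1633605957031), (100.29944610595703, 247.5608367919922), 33.40140914916992)
[465.2417 293.1293] 5420 medz 0.0764022562044239 ((315.06475830078125, -287.0547790527344), (100.14201354980469, 246.65838623046875), 23.083572387695312)
```

View pics/crop.png

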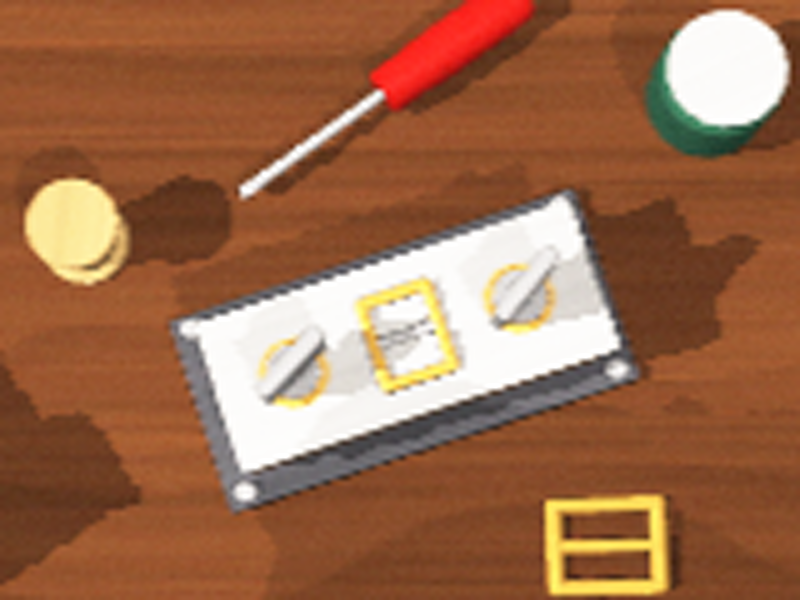

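The crop confirms the middle jig is the one meant. It measures 74.4 x 183.7 with its top at about 57, while the other two are about 100 x 247 at 76. In the crop, screw a is near (290,365) and b near (527,288). Next I'll get the screw axes and key yaws.

```bash
python3 - <<'E'
from h import *
c0=np.array([.5775,-.0159]); th=np.radians(17.94); yv=np.array([-np.sin(th),np.cos(th)])
for nm,s in (("a",1),("b",-1)):
    e=c0+s*.055*yv; print(nm,"expected",e)
    for n in ("top","side"):
        f=np.load(n+"0.npz"); W=pts(calibration(n),f["d"])
        m=(np.hypot(W[...,0]-e[0],W[...,1]-e[1])<.032)&(W[...,2]>.078)&(W[...,2]<.115)&(f["d"]>0)
        q=W[m]; r=cv2.minAreaRect((q[:,:2]*1000).astype(np.float32))
        v=np.linalg.eigh(np.cov(q[:,:2].T))[1][:,1]
        print(n,m.sum(),"mean",q.mean(0),"zmax",np.percentile(q[:,2],95),"yaw",np.degrees(np.arctan2(v[1],v[0]))%180,r)
# jig end-corner check: foot/plate rect by side view
f=np.load("side0.npz"); W=pts(calibration("side"),f["d"]); m=(abs(W[...,2]-.056)<.005)&(np.hypot(W[...,0]-c0[0],W[...,1]-c0[1])<.12)&(f["d"]>0)
print(cv2.minAreaRect((W[m][:,:2]*1000).astype(np.float32)))
print(get_obs()["clock"])
E
```

```text
a expected [0.5606 0.0364]
top 87 mean [0.5594 0.0359 0.1006] zmax 0.10517803517785997 yaw 136.01173387804235 ((559.9296264648438, 36.05268096923828), (8.503100395202637, 39.14424133300781), 44.599735260009766)
side 101 mean [0.5561 0.0407 0.095 ] zmax 0.10318976909932516 yaw 139.81974213852882 ((559.2007446289062, 36.359893798828125), (9.40335464477539, 40.09263229370117), 46.0019416809082)
b expected [ 0.5944 -0.0682]
top 83 mean [ 0.5928 -0.067   0.1011] zmax 0.1051915436481066 yaw 140.5867724648979 ((594.4068603515625, -67.85592651367188), (8.955610275268555, 39.888641357421875), 50.16511154174805)
side 93 mean [ 0.5916 -0.0642  0.0939] zmax 0.10292053682494624 yaw 142.82068727950428 ((593.8851928710938, -67.18547821044922), (9.214696884155273, 39.01462936401367), 49.74254608154297)
((577.3988647460938, -17.208229064941406), (74.54117584228516, 188.11831665039062), 18.06715965270996)
0.1
```

Both views agree. Screw a is at about (0.560, 0.036) with its key at yaw ~135.3°, and b is at about (0.594, -0.068) at yaw ~140°. To hover above a, the tool y has to go from -72° to 45°, so I turn it +117.3°, which leaves wrist range for clockwise turning.

```bash
python3 -m pendant '{"translation":[[1,2,0],[2.4,4.6,0],[3.8,7.3,0],[5.2,10,0],[6.6,12.7,0],[8,15.4,0],[9.4,18.1,0],[10.8,20.8,0],[12.2,23.5,0],[13.4,25.8,0],[14.08,27.1,0],[14.08,27.1,0]],"delta_rot":[[0,0,1.8],[0,0,3.7],[0,0,5.6],[0,0,7.6],[0,0,9.6],[0,0,11.6],[0,0,13.6],[0,0,15.6],[0,0,17.6],[0,0,19.6],[0,0,21.6],[0,0,23.46]]}' 1 20
cat > st.py <<'E'
from h import *
from scipy.spatial.transform import Rotation as R
o=get_obs(); r=R.from_rotvec(o["orientation"]).as_matrix()
print("t",o["clock"],"tcp",np.array(o["tcp_pos"]),"yaw_y",np.degrees(np.arctan2(r[1,1],r[0,1])),"zax",r[:,2])
print("q",np.array(o["joints"]),"F",np.array(o["contact_force"]),"M",np.array(o["moment"]),"tau7",o["tau"][6],"w",o["grip_width"],o["gripper_force"])
E
python3 st.py
```

```text
clock: 1.6
tcp_pos: [0.5516, 0.0191, 0.2312]
orientation: [1.188, 2.908, -0.001]
contact_force: [1.3, -0.4, 0.4]
grip_width: 0.0855
gripper_force: 0.0
t 1.6 tcp [0.5516 0.0191 0.2312] yaw_y 45.55505630196327 zax [-0.0001 -0.0003 -1.    ]
q [ 0.3978  0.3508 -0.6758  1.8168  0.2493  1.0604  0.4238] F [ 1.2646 -0.4152  0.354 ] M [-0.0349  0.046  -0.0089] tau7 -0.25649573653936386 w 0.08554021517630384 0.0
```

```bash
python3 -m pendant '{"translation":[[0,0,0],[0,0,0]],"delta_rot":[[0,0,0],[0,0,0]]}' >/dev/null; python3 st.py; python3 - <<'E'
from h import *
c=calibration("wrist"); p,d=grab_frame("wrist"); cv2.imwrite("pics/w1.png",p[:,:,::-1])
W=pts(c,d)
for nm,e in (("a",(.560,.0362)),("b",(.5943,-.0677))):
    m=(np.hypot(W[...,0]-e[0],W[...,1]-e[1])<.03)&(W[...,2]>.085)&(W[...,2]<.115)&(d>0); q=W[m]
    if m.sum()>20: print(nm,m.sum(),np.percentile(q[:,2],[5,50,95]),cv2.minAreaRect((q[:,:2]*1000).astype(np.float32)))
    else: print(nm,m.sum())
E
```

```text
t 1.85 tcp [0.5506 0.017  0.2307] yaw_y 45.23778077230681 zax [-0.0015 -0.0005 -1.    ]
q [ 0.4001  0.3497 -0.6737  1.8189  0.2478  1.0599  0.4227] F [-1.1038 -1.0145  0.5286] M [ 0.0368  0.0358 -0.0185] tau7 0.005717896856367588 w 0.08556032053477991 0.0
a 407 [0.0971 0.1017 0.1032] ((559.4703369140625, 34.950523376464844), (9.006111145019531, 39.130455017089844), 46.72050857543945)
b 374 [0.088  0.1015 0.103 ] ((593.408203125, -69.29289245605469), (9.0720796585083, 39.15748596191406), 50.21215057373047)
```

View pics/w1.png

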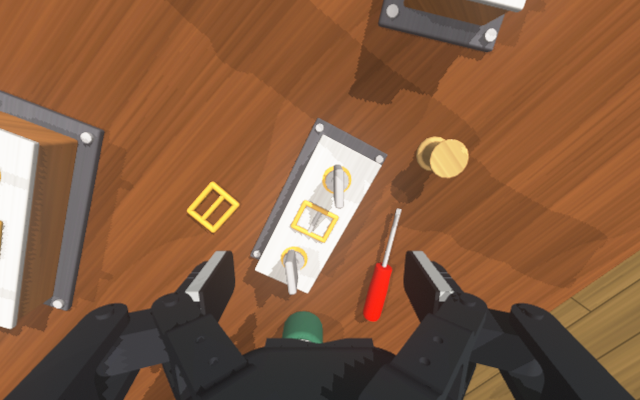

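The wrist view shows the jig with screw a at px (338,185) and b at (290,268). The positions match to about 1 mm. Descending on a.

```bash
python3 -m pendant '{"translation":[[0.36,0.75,-1],[0.36,0.75,-2.5],[0.36,0.75,-4],[0.36,0.75,-4],[0.36,0.75,-4]],"delta_rot":[[0,0,0.1],[0,0,0.1],[0,0,0.1],[0,0,0.1],[0,0,0.1]]}' 0.6 20; python3 st.py
```

```text
clock: 2.52
tcp_pos: [0.5607, 0.0355, 0.1326]
orientation: [1.185, 2.908, 0.0]
contact_force: [-0.3, 0.3, 0.9]
grip_width: 0.0512
gripper_force: 0.0
t 2.525 tcp [0.5607 0.0355 0.1326] yaw_y 45.67382873433071 zax [ 0.0014 -0.0003 -1.    ]
q [ 0.3169  0.4828 -0.6298  1.8874  0.3618  0.8852  0.306 ] F [-0.28    0.2712  0.8668] M [-0.0401 -0.0358 -0.0458] tau7 -0.005120512505527586 w 0.051204318382253845 0.0
```

```bash
python3 -m pendant '{"translation":[[0,0,-1],[0,0,-2],[0,0,-2.2],[0,0,-2.2],[0,0,-2.2]],"delta_rot":[[0,0,0],[0,0,0],[0,0,0],[0,0,0],[0,0,0]]}'; python3 st.py; python3 -m pendant '{"translation":[[0,0,0],[0,0,0],[0,0,0],[0,0,0],[0,0,0],[0,0,0]],"delta_rot":[[0,0,0],[0,0,0],[0,0,0],[0,0,0],[0,0,0],[0,0,0]]}' 0 20; python3 st.py
```

```text
clock: 3.15
tcp_pos: [0.5611, 0.0365, 0.0778]
orientation: [1.182, 2.908, 0.002]
contact_force: [-0.9, -0.5, 0.7]
grip_width: 0.0511
gripper_force: 0.0
t 3.15 tcp [0.5611 0.0365 0.0778] yaw_y 45.76287875348073 zax [ 0.0024  0.0002 -1.    ]
q [ 0.2795  0.5568 -0.5889  1.9223  0.4282  0.7865  0.2511] F [-0.9024 -0.5337  0.6757] M [-0.0239 -0.023  -0.0159] tau7 0.00406255348934792 w 0.05106368281646097 0.0
clock: 3.9
tcp_pos: [0.5596, 0.0357, 0.0766]
orientation: [-1.183, -2.91, 0.002]
contact_force: [-2.8, -1.2, 3.8]
grip_width: 0.0081
gripper_force: 26.0
t 3.9 tcp [0.5596 0.0357 0.0766] yaw_y 45.754070627412766 zax [-0.0011 -0.0012 -1.    ]
q [ 0.2792  0.5579 -0.5879  1.924   0.4286  0.7875  0.2508] F [-2.8478 -1.1658  3.8385] M [-0.3545  0.5795 -0.0774] tau7 0.011062593839596957 w 0.00813167158210624 26.041307151317596
```

```bash
python3 -m pendant '{"translation":[[0,0,-0.005],[0,0,-0.01],[0,0,-0.015],[0,0,-0.02],[0,0,-0.02],[0,0,-0.02]],"delta_rot":[[0,0,-1],[0,0,-2],[0,0,-3],[0,0,-4],[0,0,-4],[0,0,-4]]}'; python3 st.py;python3 -m pendant '{"translation":[[0,0,-0.005],[0,0,-0.01],[0,0,-0.01]],"delta_rot":[[0,0,-1],[0,0,-2],[0,0,-2]]}'; python3 st.py
```

```text
clock: 4.65
tcp_pos: [0.5602, 0.0361, 0.0761]
orientation: [1.668, 2.662, -0.0]
contact_force: [-2.0, -1.2, 4.6]
grip_width: 0.0092
gripper_force: 25.9
t 4.65 tcp [0.5602 0.0361 0.0761] yaw_y 25.86233136054461 zax [ 0.0002 -0.0004 -1.    ]
q [ 0.2169  0.54   -0.505   1.9279  0.368   0.765  -0.0458] F [-2.0094 -1.1722  4.585 ] M [-0.3638  0.2383 -0.0117] tau7 0.02118042844813317 w 0.009167728135967262 25.921541154384613
clock: 5.03
tcp_pos: [0.5605, 0.0363, 0.0758]
orientation: [1.893, 2.506, 0.001]
contact_force: [-0.4, -0.9, 4.8]
grip_width: 0.0085
gripper_force: 25.8
t 5.025 tcp [0.5605 0.0363 0.0758] yaw_y 15.86819953683516 zax [ 0.0009 -0.0001 -1.    ]
q [ 0.1847  0.5322 -0.4627  1.9299  0.3375  0.7547 -0.1944] F [-0.3788 -0.872   4.8023] M [-0.3558  0.062  -0.0394] tau7 -0.37417665123939514 w 0.00853022037572517 25.818164348602295
```

```bash
cat > mz.py <<'E'
from h import *
from scipy.spatial.transform import Rotation as R
L=[]
for i in range(6):
    grab_frame("wrist"); o=get_obs(); L.append(np.r_[o["contact_force"],o["moment"],o["tau"][6]])
L=np.array(L); r=R.from_rotvec(o["orientation"]).as_matrix()
print("t %.2f"%o["clock"],"tcp",np.array(o["tcp_pos"]),"yaw %.1f"%np.degrees(np.arctan2(r[1,1],r[0,1])),"q7 %.2f"%o["joints"][6],"F",L[:,:3].mean(0),"M",L[:,3:6].mean(0),"Mzsd %.3f"%L[:,5].std(),"tau7 %.3f"%L[:,6].mean(),"w %.4f"%o["grip_width"])
E
python3 mz.py; python3 -m pendant '{"translation":[[0,0,-0.005],[0,0,-0.01],[0,0,-0.01]],"delta_rot":[[0,0,-1],[0,0,-2],[0,0,-2]]}' >/dev/null; python3 mz.py
```

```text
t 5.33 tcp [0.5605 0.0363 0.0758] yaw 15.8 q7 -0.19 F [ 0.1015 -1.5028  4.6428] M [-0.4168 -0.0638 -0.0063] Mzsd 0.032 tau7 -0.005 w 0.0087
t 6.00 tcp [0.5608 0.0363 0.0756] yaw 5.8 q7 -0.34 F [ 2.6637 -2.2557  3.8405] M [-0.499  -0.697  -0.0124] Mzsd 0.040 tau7 -0.010 w 0.0084
```

```bash
python3 -m pendant '{"translation":[[0,0,-0.005],[0,0,-0.01],[0,0,-0.01]],"delta_rot":[[0,0,-1],[0,0,-2],[0,0,-2]]}' >/dev/null; python3 mz.py
```

```text
t 6.67 tcp [0.5611 0.0363 0.0753] yaw -4.2 q7 -0.49 F [ 4.5    -2.0264  3.3342] M [-0.5349 -1.081  -0.0304] Mzsd 0.029 tau7 0.002 w 0.0084
```

```bash
python3 -m pendant '{"translation":[[0.03,-0.015,-0.005],[0.03,-0.015,-0.01],[0.03,-0.015,-0.01]],"delta_rot":[[0,0,-1],[0,0,-2],[0,0,-2]]}' >/dev/null; python3 mz.py
```

```text
t 7.35 tcp [0.5615 0.0362 0.075 ] yaw -14.1 q7 -0.64 F [ 4.8255 -1.4894  3.7011] M [-0.3581 -1.1532 -0.0227] Mzsd 0.043 tau7 -0.013 w 0.0086
```

```bash
python3 -m pendant '{"translation":[[0.04,-0.01,-0.005],[0.04,-0.01,-0.01],[0.04,-0.01,-0.01]],"delta_rot":[[0,0,-1],[0,0,-2],[0,0,-2]]}' >/dev/null; python3 mz.py
```

```text
t 8.03 tcp [0.5619 0.036  0.0748] yaw -24.1 q7 -0.79 F [ 3.6235 -0.7291  5.6289] M [-0.3074 -0.7994  0.0006] Mzsd 0.039 tau7 0.009 w 0.0082
```

```bash
python3 -m pendant '{"translation":[[0.03,0,-0.005],[0.03,0,-0.01],[0.03,0,-0.01]],"delta_rot":[[0,0,-1],[0,0,-2],[0,0,-2]]}' >/dev/null; python3 mz.py
```

```text
t 8.70 tcp [0.5623 0.0358 0.0744] yaw -34.2 q7 -0.93 F [ 2.0885 -1.6229  6.1638] M [-0.4036 -0.5774  0.0042] Mzsd 0.014 tau7 0.012 w 0.0083
```

```bash
python3 -m pendant '{"translation":[[0.01,-0.01,-0.003],[0.01,-0.01,-0.005],[0.01,-0.01,-0.005]],"delta_rot":[[0,0,-1],[0,0,-2],[0,0,-2]]}' >/dev/null; python3 mz.py; python3 - <<'E'
from h import *
p,d=grab_frame("top"); W=pts(calibration("top"),d)
cv2.imwrite("pics/top2.png",cv2.resize(p[110:230,260:420,::-1],None,fx=5,fy=5))
p,d=grab_frame("side"); cv2.imwrite("pics/side2.png",cv2.resize(p[90:250,220:420,::-1],None,fx=4,fy=3.75))
E
```

```text
t 9.38 tcp [0.5626 0.0356 0.0742] yaw -44.2 q7 -1.08 F [ 2.6065 -1.3914  5.3011] M [-0.3865 -0.6701 -0.0374] Mzsd 0.029 tau7 0.011 w 0.0087
```

View pics/side2.png

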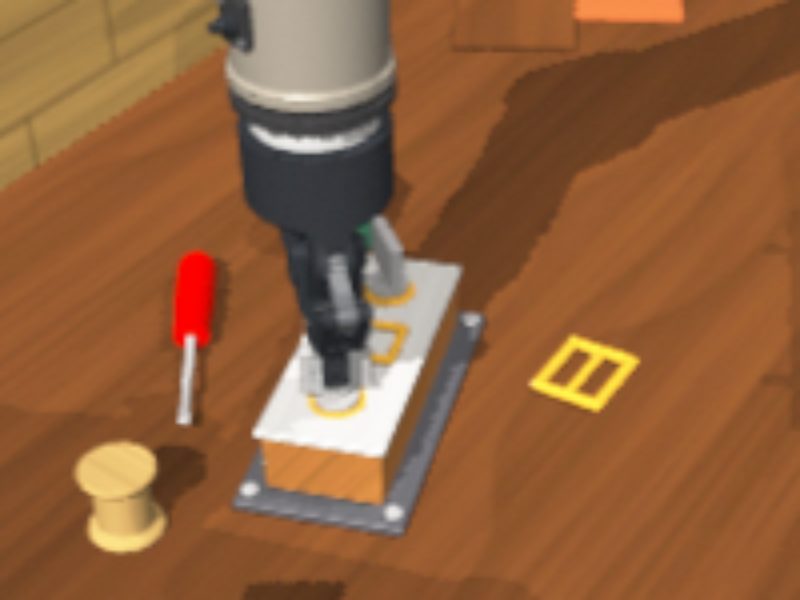

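In the side crop the fingers are around px (340,370), turned together with the key. After 90° the torque is still about 0, so a is clean; a crossed thread would give at least 0.28 N m by now. I'll continue in small steps until it's home.

```bash
python3 -m pendant '{"translation":[[0.01,-0.01,-0.005],[0.01,-0.01,-0.01],[0.02,-0.01,-0.015],[0.02,-0.01,-0.02],[0.02,-0.01,-0.02]],"delta_rot":[[0,0,-1],[0,0,-2],[0,0,-3],[0,0,-4],[0,0,-4]]}' >/dev/null; python3 mz.py
```

```text
t 10.40 tcp [0.5629 0.0349 0.0736] yaw -64.2 q7 -1.37 F [ 2.4565 -2.1696  5.552 ] M [-0.5817 -0.6275 -0.0482] Mzsd 0.033 tau7 0.011 w 0.0084
```

```bash
python3 -m pendant '{"translation":[[0.01,-0.01,-0.005],[0.01,-0.01,-0.01],[0.01,-0.01,-0.01]],"delta_rot":[[0,0,-1],[0,0,-2],[0,0,-2]]}' >/dev/null; python3 mz.py
```

```text
t 11.07 tcp [0.5631 0.0346 0.0734] yaw -74.2 q7 -1.52 F [ 2.4912 -2.2172  5.9137] M [-0.6433 -0.5239 -0.0412] Mzsd 0.012 tau7 0.012 w 0.0081
```

```bash
python3 -m pendant '{"translation":[[0,-0.01,-0.005],[0,-0.01,-0.005]],"delta_rot":[[0,0,-1],[0,0,-1]]}' >/dev/null; python3 mz.py
```

```text
t 11.62 tcp [0.563  0.0345 0.0733] yaw -79.0 q7 -1.59 F [ 1.9105 -2.84    7.1796] M [-0.6301 -0.3993  0.7862] Mzsd 0.021 tau7 -0.801 w 0.0082
```

```bash
python3 -m pendant '{"translation":[[0,-0.01,-0.005],[0,-0.01,-0.005]],"delta_rot":[[0,0,-1],[0,0,-1]]}' >/dev/null; python3 mz.py
```

```text
t 12.18 tcp [0.563  0.0345 0.0734] yaw -83.9 q7 -1.66 F [ 1.4722 -2.7343  8.2462] M [-0.6996 -0.2773  1.5864] Mzsd 0.025 tau7 -1.597 w 0.0085
```

```bash
python3 -m pendant '{"translation":[[0,-0.01,-0.005],[0,-0.01,-0.005]],"delta_rot":[[0,0,-1],[0,0,-1]]}' >/dev/null; python3 mz.py
```

```text
t 12.72 tcp [0.5631 0.0344 0.0733] yaw -88.7 q7 -1.73 F [ 0.6493 -3.4982  9.8979] M [-0.7234 -0.1747  2.4433] Mzsd 0.023 tau7 -2.433 w 0.0090
```

Screw a reached its stop at about yaw -75°. I'd queued three 5° steps without reading between them, so they wound it up against the hard stop to 2.4 N m. I'll ease that off now, and from here read before every step.

```bash
python3 -m pendant '{"translation":[[0,0.01,0.005],[0,0.02,0.01],[0,0.02,0.01]],"delta_rot":[[0,0,1.2],[0,0,2.4],[0,0,2.8]]}' >/dev/null; python3 mz.py
```

```text
t 13.40 tcp [0.5631 0.0346 0.0733] yaw -75.2 q7 -1.53 F [ 1.657  -1.8067  6.7563] M [-0.5226 -0.4877  0.03  ] Mzsd 0.032 tau7 0.044 w 0.0085
```

```bash
python3 -m pendant '{"translation":[[0,0,0],[0,0,0],[0,0,0],[0,0,1],[0,0,2.5],[0,0,3],[0,0,3]],"delta_rot":[[0,0,0],[0,0,0],[0,0,0],[0,0,0],[0,0,0],[0,0,0],[0,0,0]]}' 0.6 20 >/dev/null; python3 st.py
python3 -m pendant '{"translation":[[0.1,-0.4,0],[0.3,-0.9,0],[0.4,-1.4,0],[0.5,-1.9,0],[0.6,-2.4,0],[0.8,-2.9,0],[0.9,-3.3,0],[1.0,-3.6,0],[1.1,-3.8,0],[1.2,-4.05,0],[1.24,-4.1,0],[1.24,-4.1,0]],"delta_rot":[[0,0,2],[0,0,4],[0,0,6],[0,0,8],[0,0,10],[0,0,12],[0,0,14],[0,0,16],[0,0,18],[0,0,20],[0,0,22],[0,0,24]]}' >/dev/null;python3 -m pendant '{"translation":[[0,0,0],[0,0,0]],"delta_rot":[[0,0,0.6],[0,0,1]]}' >/dev/null; python3 st.py
python3 - <<'E'
from h import *
for n in ("wrist","top","side"):
    c=calibration(n); p,d=grab_frame(n); W=pts(c,d)
    if n=="wrist": cv2.imwrite("pics/w2.png",p[:,:,::-1])
    if n=="side": cv2.imwrite("pics/s3.png",cv2.resize(p[90:250,220:420,::-1],None,fx=4,fy=3.75))
    for nm,e in (("a",(.560,.0362)),("b",(.5943,-.0677))):
        m=(np.hypot(W[...,0]-e[0],W[...,1]-e[1])<.03)&(W[...,2]>.083)&(W[...,2]<.112)&(d>0); q=W[m]
        if m.sum()>20: print(n,nm,m.sum(),np.percentile(q[:,2],[5,50,95]),cv2.minAreaRect((q[:,:2]*1000).astype(np.float32)))
E
```

```text
t 14.275 tcp [0.5637 0.0349 0.1486] yaw_y -75.21360012847437 zax [ 0.001   0.0002 -1.    ]
q [-0.1134  0.3929 -0.0738  1.8978  0.0375  0.8512 -1.519 ] F [ 0.0319 -0.6388 -0.3369] M [ 0.0197 -0.0248 -0.0109] tau7 0.012472560920286924 w 0.051587066052903745 0.0
t 16.025 tcp [ 0.5936 -0.0676  0.1466] yaw_y 49.85497496012356 zax [-0.0027  0.0009 -1.    ]
q [ 0.4055  0.4964 -0.5228  1.7948  0.2993  0.9327  0.6242] F [ 0.9533 -0.4464 -0.9301] M [ 0.0583 -0.0558  0.0424] tau7 -0.22700507193803787 w 0.05101835810466755 0.0
wrist a 1257 [0.0861 0.0984 0.1001] ((560.2392578125, 34.27698516845703), (40.11148452758789, 9.593353271484375), 14.90211009979248)
wrist b 743 [0.0913 0.1019 0.1032] ((593.58056640625, -69.42073059082031), (8.780390739440918, 38.74375534057617), 50.08653259277344)
top a 75 [0.0953 0.0995 0.1025] ((560.3997192382812, 36.586830139160156), (39.555938720703125, 8.834037780761719), 15.527166366577148)
top b 25 [0.0921 0.1024 0.1046] ((583.9464111328125, -59.25778579711914), (8.653364181518555, 12.169549942016602), 51.58341979980469)
side a 137 [0.0841 0.0938 0.0998] ((559.687744140625, 35.462642669677734), (39.451297760009766, 11.085390090942383), 14.919857025146484)
side b 82 [0.084  0.0984 0.1032] ((593.8072509765625, -67.4290542602539), (8.477272033691406, 41.65729904174805), 50.4134635925293)
```

Key a is now at yaw 15°, having turned 120.5° and dropped about 3.1 mm, which is consistent with home. So b is the crossed one, and it only needs backing out. The tool is aligned above it, so I'll descend and grip.

```bash
python3 -m pendant '{"translation":[[0,0,-1],[0,0,-2],[0,0,-2.7],[0,0,-2.78],[0,0,-2.78]],"delta_rot":[[0,0,0],[0,0,0],[0,0,0],[0,0,0],[0,0,0]]}' >/dev/null; python3 st.py; python3 -m pendant '{"translation":[[0,0,0],[0,0,0],[0,0,0],[0,0,0],[0,0,0],[0,0,0]],"delta_rot":[[0,0,0],[0,0,0],[0,0,0],[0,0,0],[0,0,0],[0,0,0]]}' 0 20 >/dev/null; python3 mz.py
python3 -m pendant '{"translation":[[0,0,0.005],[0,0,0.01],[0,0,0.015],[0,0,0.02],[0,0,0.02]],"delta_rot":[[0,0,1],[0,0,2],[0,0,3],[0,0,4],[0,0,4]]}' >/dev/null; python3 mz.py
```

```text
t 16.8 tcp [ 0.5951 -0.0676  0.0793] yaw_y 49.77872795386836 zax [ 0.0008  0.0001 -1.    ]
q [ 0.3737  0.5814 -0.4855  1.8376  0.3615  0.8101  0.5724] F [ 0.0271  1.0466 -0.4837] M [-0.0222  0.0045  0.0023] tau7 -0.013241668639238924 w 0.051169398659533655 0.0
t 17.85 tcp [ 0.5939 -0.0691  0.0794] yaw 49.7 q7 0.57 F [-3.6786 -2.4797  5.0608] M [-0.5071  0.7715 -0.0422] Mzsd 0.031 tau7 0.026 w 0.0085
t 18.77 tcp [ 0.5936 -0.0696  0.0799] yaw 69.7 q7 0.87 F [-4.4491 -3.339   6.5409] M [-0.675   0.9882  0.007 ] Mzsd 0.030 tau7 0.014 w 0.0084
```

```bash
echo 'import sys; sys.exit(abs(L[:,5].mean())>0.12)' >> mz.py
python3 -m pendant '{"translation":[[-0.02,-0.02,0.005],[-0.02,-0.02,0.01],[-0.02,-0.02,0.015],[-0.02,-0.02,0.015]],"delta_rot":[[0,0,1],[0,0,2],[0,0,3],[0,0,3]]}' >/dev/null; python3 mz.py &&
python3 -m pendant '{"translation":[[0,0,0.002],[0,0,0.002]],"delta_rot":[[0,0,0.4],[0,0,0.4]]}' >/dev/null && python3 mz.py &&
python3 -m pendant '{"translation":[[0,0,0.002],[0,0,0.002]],"delta_rot":[[0,0,0.4],[0,0,0.4]]}' >/dev/null && python3 mz.py &&
python3 -m pendant '{"translation":[[0,0,0.002],[0,0,0.002]],"delta_rot":[[0,0,0.4],[0,0,0.4]]}' >/dev/null && python3 mz.py &&
python3 -m pendant '{"translation":[[0,0,0.002],[0,0,0.002]],"delta_rot":[[0,0,0.4],[0,0,0.4]]}' >/dev/null && python3 mz.py
```

```text
t 19.57 tcp [ 0.5934 -0.0701  0.0803] yaw 84.7 q7 1.10 F [-3.777  -3.2344  6.4716] M [-0.6908  0.8555  0.0247] Mzsd 0.020 tau7 0.011 w 0.0086False
```

```bash
sed -i 's/sys.exit(\(.*\))$/sys.exit(int(\1))/' mz.py
python3 -m pendant '{"translation":[[-0.02,-0.02,0.002],[-0.02,-0.02,0.002]],"delta_rot":[[0,0,0.4],[0,0,0.4]]}' >/dev/null && python3 mz.py &&
python3 -m pendant '{"translation":[[0,0,0.002],[0,0,0.002]],"delta_rot":[[0,0,0.4],[0,0,0.4]]}' >/dev/null && python3 mz.py &&
python3 -m pendant '{"translation":[[0,0,0.002],[0,0,0.002]],"delta_rot":[[0,0,0.4],[0,0,0.4]]}' >/dev/null && python3 mz.py &&
python3 -m pendant '{"translation":[[0,0,0.002],[0,0,0.002]],"delta_rot":[[0,0,0.4],[0,0,0.4]]}' >/dev/null && python3 mz.py &&
python3 -m pendant '{"translation":[[0,0,0.002],[0,0,0.002]],"delta_rot":[[0,0,0.4],[0,0,0.4]]}' >/dev/null && python3 mz.py &&
python3 -m pendant '{"translation":[[0,0,0.002],[0,0,0.002]],"delta_rot":[[0,0,0.4],[0,0,0.4]]}' >/dev/null && python3 mz.py &&
python3 -m pendant '{"translation":[[0,0,0.002],[0,0,0.002]],"delta_rot":[[0,0,0.4],[0,0,0.4]]}' >/dev/null && python3 mz.py
```

```text
t 20.12 tcp [ 0.5934 -0.0702  0.0803] yaw 86.7 q7 1.13 F [-3.0788 -3.2484  6.0858] M [-0.6947  0.6928  0.0024] Mzsd 0.031 tau7 0.001 w 0.0085
t 20.68 tcp [ 0.5934 -0.0702  0.0804] yaw 88.7 q7 1.16 F [-3.357  -3.2967  6.5582] M [-0.7343  0.7182 -0.0136] Mzsd 0.040 tau7 0.000 w 0.0084
t 21.23 tcp [ 0.5934 -0.0703  0.0804] yaw 90.7 q7 1.19 F [-3.4806 -3.5183  6.3971] M [-0.7901  0.7284  0.0081] Mzsd 0.027 tau7 0.000 w 0.0085
t 21.77 tcp [ 0.5933 -0.0704  0.0805] yaw 92.7 q7 1.22 F [-3.0073 -3.9873  6.9325] M [-0.7944  0.7205 -0.0049] Mzsd 0.020 tau7 0.000 w 0.0082
t 22.32 tcp [ 0.5934 -0.0704  0.0805] yaw 94.7 q7 1.25 F [-3.3699 -4.0266  6.6138] M [-0.8241  0.7407  0.0231] Mzsd 0.024 tau7 0.001 w 0.0083
t 22.88 tcp [ 0.5934 -0.0704  0.0806] yaw 96.7 q7 1.28 F [-3.2655 -3.9683  6.8547] M [-0.8335  0.7484 -0.0038] Mzsd 0.025 tau7 0.001 w 0.0088
t 23.43 tcp [ 0.5934 -0.0705  0.0806] yaw 98.7 q7 1.31 F [-3.6568 -4.1714  6.7472] M [-0.8891  0.754  -0.0024] Mzsd 0.020 tau7 0.001 w 0.0087
```

```bash

python3 -m pendant '{"translation":[[-0.02,-0.03,0.002],[-0.02,-0.03,0.002]],"delta_rot":[[0,0,0.4],[0,0,0.4]]}' >/dev/null && python3 mz.py &&
python3 -m pendant '{"translation":[[0,0,0.002],[0,0,0.002]],"delta_rot":[[0,0,0.4],[0,0,0.4]]}' >/dev/null && python3 mz.py &&
python3 -m pendant '{"translation":[[0,0,0.002],[0,0,0.002]],"delta_rot":[[0,0,0.4],[0,0,0.4]]}' >/dev/null && python3 mz.py &&
python3 -m pendant '{"translation":[[0,0,0.002],[0,0,0.002]],"delta_rot":[[0,0,0.4],[0,0,0.4]]}' >/dev/null && python3 mz.py &&
python3 -m pendant '{"translation":[[0,0,0.002],[0,0,0.002]],"delta_rot":[[0,0,0.4],[0,0,0.4]]}' >/dev/null && python3 mz.py &&
python3 -m pendant '{"translation":[[0,0,0.002],[0,0,0.002]],"delta_rot":[[0,0,0.4],[0,0,0.4]]}' >/dev/null && python3 mz.py &&
python3 -m pendant '{"translation":[[0,0,0.002],[0,0,0.002]],"delta_rot":[[0,0,0.4],[0,0,0.4]]}' >/dev/null && python3 mz.py &&
python3 -m pendant '{"translation":[[0,0,0.002],[0,0,0.002]],"delta_rot":[[0,0,0.4],[0,0,0.4]]}' >/dev/null && python3 mz.py
```

```text
t 23.98 tcp [ 0.5933 -0.0706  0.0807] yaw 100.7 q7 1.34 F [-1.8051 -2.8479  5.3307] M [-0.6246  0.4407 -0.0023] Mzsd 0.017 tau7 -0.003 w 0.0084
t 24.52 tcp [ 0.5933 -0.0707  0.0808] yaw 102.7 q7 1.37 F [-2.1348 -3.466   5.1111] M [-0.6371  0.4295  0.0056] Mzsd 0.022 tau7 -0.003 w 0.0087
t 25.07 tcp [ 0.5933 -0.0708  0.0808] yaw 104.7 q7 1.40 F [-1.8339 -2.7685  5.3599] M [-0.6892  0.442   0.013 ] Mzsd 0.025 tau7 -0.003 w 0.0085
t 25.62 tcp [ 0.5934 -0.0709  0.0809] yaw 106.7 q7 1.43 F [-2.0053 -3.143   5.3507] M [-0.6946  0.4223  0.002 ] Mzsd 0.034 tau7 -0.003 w 0.0085
t 26.18 tcp [ 0.5934 -0.0709  0.0809] yaw 108.7 q7 1.46 F [-1.8514 -3.8711  5.1471] M [-0.7     0.4322 -0.1348] Mzsd 0.029 tau7 0.153 w 0.0088
```

b met its backed-out stop gently, at 0.13 N m after about 58° (1.02 rad, inside the 0.7–1.1 start range). Releasing, rising and checking.

```bash
python3 -m pendant '{"translation":[[0,0,0],[0,0,0],[0,0,0],[0,0,0],[0,0,1],[0,0,2.5],[0,0,4],[-1,0,5],[-2.5,0,5.5],[-4,0,5.5],[-4,0,5.5]],"delta_rot":[[0,0,0],[0,0,0],[0,0,0],[0,0,0],[0,0,0],[0,0,0],[0,0,0],[0,0,0],[0,0,0],[0,0,0],[0,0,0]]}' 0.6 20 >/dev/null; python3 st.py
python3 - <<'E'
from h import *
for n in ("wrist","top","side"):
    c=calibration(n); p,d=grab_frame(n); W=pts(c,d)
    if n=="side": cv2.imwrite("pics/s4.png",cv2.resize(p[90:250,220:420,::-1],None,fx=4,fy=3.75))
    for nm,e in (("a",(.560,.0362)),("b",(.5943,-.0677))):
        m=(np.hypot(W[...,0]-e[0],W[...,1]-e[1])<.03)&(W[...,2]>.083)&(W[...,2]<.112)&(d>0); q=W[m]
        if m.sum()>20: print(n,nm,m.sum(),np.percentile(q[:,2],[5,50,95]),cv2.minAreaRect((q[:,:2]*1000).astype(np.float32)))
E
```

```text
t 27.55 tcp [ 0.4907 -0.0699  0.2177] yaw_y 108.76993734842932 zax [-0.0015 -0.0022 -1.    ]
q [ 0.7705  0.3167 -0.8936  1.944   0.2919  1.0163  1.6431] F [0.5726 0.6072 0.2627] M [-0.0107  0.0016 -0.0181] tau7 0.15132789965718985 w 0.05119180993592074 0.0
wrist b 413 [0.0866 0.1029 0.1046] ((593.4440307617188, -70.69448852539062), (39.810752868652344, 9.06494426727295), 18.293411254882812)
top a 74 [0.0959 0.0996 0.102 ] ((560.072265625, 36.48712158203125), (39.14553451538086, 8.835186004638672), 15.660539627075195)
side a 135 [0.0841 0.0944 0.0999] ((559.26416015625, 36.165287017822266), (38.72174835205078, 10.607860565185547), 15.76387882232666)
side b 150 [0.0845 0.0957 0.1042] ((593.5630493164062, -69.06781768798828), (39.14991760253906, 12.691374778747559), 20.05178451538086)
```

View pics/s4.png

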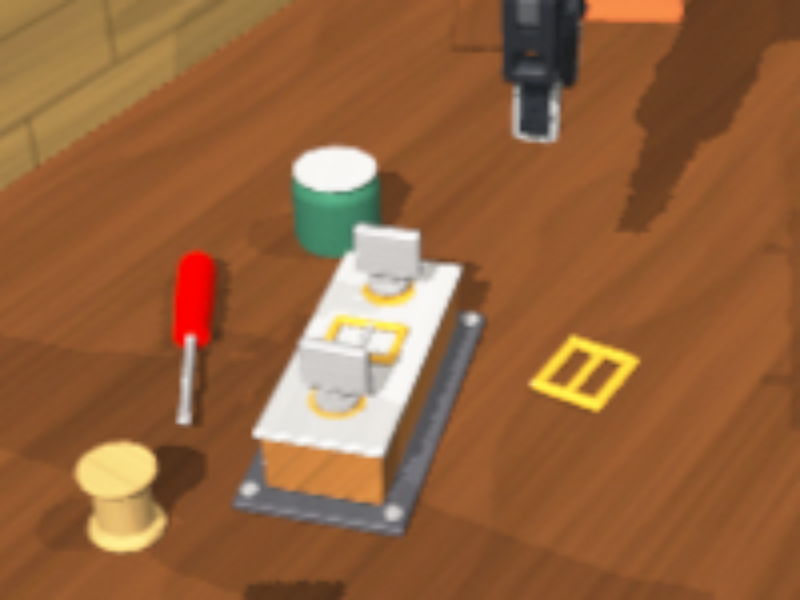

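The side crop shows both keys standing free: a at px (335,365) with its collar on the plate, b at (388,255) with its collar raised. Yaw a is about 15.3° (14.7 expected at home) and b about 18.3° (18 expected at its stop). The bystanders haven't moved.

```bash
python3 -c "
from bench import hand_in; print(hand_in())"
```

```text
the job is handed in; nothing more can be done
None
```

I ran screw a (clean) fully home, backed screw b (crossed, by elimination; never turned forward) out to its stop, let go of both and handed in at about 28 s; one lapse: I wound a up to about 2.4 N m against its home stop before easing off, well over the 0.35 N m given for spoiling a crossed thread.

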